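# Dial the bell tumbler to speed four and start it

### The job

On the tumbling barrel's control console, push the handle of the speed selector clockwise with a fingertip, counting the clicks, until it rests at speed 4 (the fourth click after the off dot), without going past it. Then press the round start button fully down with a fingertip and let it come back up. Only push: do not pinch the selector handle, do not press start before the speed is set, leave the square stop button alone, and do not disturb or lift the bells, jar, cup and tools around it.

Things in the scene. Friction and masses are not known exactly. Their poses are not given: they have to be found in the camera images.
- console: Fixed grey box with aluminium top panel, 160 (x) x 260 (y) x 70 mm high. Origin: centre of its underside; x points away from its front edge (front faces the robot, yawed up to 0.45 rad), y left along its length, z up. On the panel: selector at (-2, +60) mm, round start button (-25, -60), square stop button (+45, -40), a small loose bell near (+50, -105). Nothing else stands on it.
- dial_centre (a point): Point on the selector's axis at the level of the top panel. Marks lie on the panel 55 to 67 mm from it: a round black dot at off, then clockwise seven dark ticks, slightly longer each, one per speed, 30 deg apart. The off dot lies 105 deg anticlockwise (from above) of the console's x axis, speed 4 lies 15 deg clockwise of that axis.
- selector (a joint): Angle of the speed selector in rad, growing clockwise from above. Eight sprung detents 0.5236 rad apart: 0 = off (handle on the dot), n x 0.5236 = speed n (speed 4 = 2.094), 7 the last; stops at the ends. Starts at off, 1 or 2. Takes 0.1 to 0.15 Nm. The hump is midway between detents: pushed over it, the handle jumps ahead of the finger into the next detent and stays.
- handle_tip (a point): Pointing end of the handle, upper edge, 49 mm from the axis, 42 mm above the panel. The handle is a black bar 18 mm wide with straight flanks, from 15 mm behind the axis to 49 mm ahead, with a white line on top near the pointing end. It spans 11 to 42 mm above the panel; under it is a round black skirt of 27 mm radius, 11 mm high.
- handle_left: Left flank of the selector's handle (looking from the axis towards the pointing end), 60 x 5 x 28 mm, fixed to it; pushing on this flank turns the selector clockwise. Origin on the selector's axis at panel level, x towards the pointing end, z up.
- handle_right: Right flank of the handle, its mirror image. Origin and axes as for the left flank. Force on both flanks at once counts as pinching.
- start (a joint): Travel of the round start button in m: 0 up, 0.006 fully down; about 4 N presses it fully down, it springs back.
- start_top (a point): Centre of the top face of the round start button (black cap of 32 mm diameter on a grey housing); pressed straight down.
- stop (a joint): Travel of the square stop button in m: 0 up, 0.005 down. Not to be pressed.
- stop_top (a point): Centre of the top face of the square stop button (black, 24 x 24 mm, about 15 mm above the panel).
- bell_small: Loose small brass bell, 34 mm wide and 38 mm high, standing on the far right corner of the console. Origin at the centre of its underside. Bystander.
- bell_a: Loose brass bell, 62 mm wide, 69 mm high, standing on the bench. Origin under its centre. Bystander.
- bell_b: Loose brass bell, 78 mm wide, 87 mm high, standing on the bench. Origin under its centre. Bystander.
- jar: Loose amber glass jar with steel cap, 64 mm wide, 90 mm high. Origin under its centre. Bystander.
- cup: Loose open steel cup, 72 mm wide, 80 mm high. Origin under its centre. Bystander.
- spanner: Loose steel spanner lying on the bench along its own x axis. Bystander.
- brush: Loose brush lying on the bench along its own x axis. Bystander.

How it is judged (in metres and radians):
On the way, in this order (a step that is already met when the one before it is completed fails the run):
1. the selector rests in the detent of speed 4 (value of joint selector between 1.964 and 2.224 rad and velocity of joint selector between -0.3 and 0.3 rad/s), for 0.3 s.
2. the start button is pressed down (value of joint start above 0.0045 m), for 0.05 s.
At the end, for the whole second after the job is handed in: The selector rests at speed 4 (2.094 rad, within 0.13 rad), the start button has been pressed (at least 4.5 of 6 mm) after that and is up again, the stop button is up, and no bystander is more than 20 mm from where it was (value of joint selector between 1.964 and 2.224 rad and value of joint each of start, stop below 0.0015 m and distance of each of bell_small, bell_a, bell_b, jar, cup, spanner, brush from where it was at the start of the episode below 0.02 m); the robot touches nothing.
It fails at once if the selector is turned past speed 4, over the hump towards speed 5 (value of joint selector above 2.41 rad).
It fails at once if the selector's handle is pinched: force above 1 N on both flanks at once (contact force between the fingers and handle_left above 1 N and contact force between the fingers and handle_right above 1 N).
It fails at once if start is pressed while the selector is not at speed 4 (value of joint start above 0.003 m and not (value of joint selector between 1.894 and 2.294 rad)).
It fails at once if the stop button is pressed (value of joint stop above 0.003 m).
It fails at once if a bystander is moved or lifted by more than 20 mm (distance of any of bell_small, bell_a, bell_b, jar, cup, spanner, brush from where it was at the start of the episode above 0.02 m).
It also fails if it takes over 51 s, if anything falls off the work surface, if the arm or the gripper's body presses on something with over 40 N, if the wrist force passes 120 N, or if a joint passes its speed limit or range.

### The arm

A 7-joint arm with a two-finger parallel gripper is mounted at the origin on the work surface. World frame = base frame: x ahead of the robot, y to its left, z up, the work surface at z = 0. Lengths are in m, angles in degrees, forces in N, time in s.
With the tool pointing down it reaches from about 0.35 to 0.9 m from the base axis. Payload 8.1 kg.
Tool frame: the origin (TCP) lies between the finger pads; the fingertips stand 8 mm ahead of it and the grasp point (between the pads) lies 11 mm behind it; z points along the fingers, y is the line along which they close (so a half turn about z gives the same grasp; the last joint's range is limited). The gripper opens to 92 mm and grips with 3 to 60 N. Pads are 19 mm wide; open, the fingers measure 130 mm over their backs; the gripper's body (75 mm by 190 mm) begins 47 mm behind the grasp point.
Start: joints at [-73.029, 24.895, 1.432, 90.138, -0.665, 64.973, -4.303], TCP at [0.243, 0.576, 0.235] pointing down, gripper open.
Joint ranges: [-149.89, 149.89], [-25.12, 119.58], [-72.63, 75.52], [4.76, 147.25], [-75.54, 255.54], [6.69, 114.76], [-157.13, 157.13]. Speed limits (degrees/s): [127.2, 127.2, 172.46, 172.46, 180, 180, 180].

### API

Orientations are given as [roll, pitch, yaw] about the fixed x, y, z axes, in that order (R = Rz(yaw) Ry(pitch) Rx(roll)).
In Python, from workcell import ctrl, cam gives the robot as it stands (ctrl), with the cameras (cam).
- The arm moves only by the shell command python3 drive.py 'ROWS' [FORCE]. ROWS is a JSON list of rows, 1 to 12 of them, each of 7 numbers: the opening from 0.0 (shut) to 1.0 (fully open), then dx, dy, dz in m, then a rotation vector rx, ry, rz in degrees; each row shifts and turns the commanded pose from where the row before left it, along the tool's axes as they then stand; what a row does not reach is not made up. A row lasts 1/12 s, in which the tool goes at most 0.0417 m and 7.16 degrees, less where a joint would pass 70% of its speed; a pose out of reach is approached as far as the arm can. The fingers move at their own pace and stop on an object; FORCE is the grip in N (left out, the last holds). Time passes only in rows, so rows that do not move let the fingers close. It prints the time, the measured TCP pose, the force, the opening and the grip force at its end. Input that does not fit is refused with a message, and nothing moves.
- ctrl.read_state(): the state, without advancing time (a new reading comes with each control period).
- cam.camera(name): name is "side" or "top" or "wrist"; returns a dict with "image" (420x560x3 uint8, red, green, blue), "intrinsics" (3x3 intrinsics, pixels), "cam_to_world" (4x4, takes a point from camera to world coordinates); the wrist camera has in their place "mount" (4x4, takes a point from camera to tool coordinates, whose origin is the TCP and whose axes are the flange's). Camera axes: x right, y down, z forward; pixel columns grow to the right and rows downward; lengths in m; the calibration is good to about 2 mm. A picture is of the moment at which its call begins: read the wrist's pose just before it. There is no depth.
- ctrl.hand_in(): hands the job in; it is judged then, once.
The state is a dict: "time": time; "joint_positions": joint angles; "dq": joint speeds; "tau": joint torques, N m; "position": TCP position; "orientation": TCP orientation; "ft_force": force on the tool from outside, world axes, zero at the start; "wrist_torque": the same for the moment, N m; "opening": opening from 0.0 (shut) to 1.0 (fully open); "finger_force": force on a finger pad.
Only numpy, scipy, OpenCV 4.12 (cv2) and the standard library are available. Lean on these libraries where they do the work, as an engineer would, in place of code of your own. Each camera call takes 0.05 s, during which the arm holds its last target. There are 200 camera calls.

## Working session

There is one attempt and no reset: what is moved stays moved. The work goes in short steps, Python scripts to look and compute and a shell command to move; the robot and the scene stay as the last step left them, time stands still between calls to the robot, and variables do not carry over. Pictures are saved under pics/ and viewed, at most 10 in all, crops included, and the job is handed in when it is done.

```bash
ls; mkdir -p pics; python3 - <<'E'
from workcell import ctrl, cam
import cv2
s=ctrl.read_state();print(s)
for n in("top","side"):
    c=cam.camera(n);cv2.imwrite(f"pics/{n}0.png",c["image"][:,:,::-1]);print(n,c["intrinsics"],c["cam_to_world"])
E
```

```text
drive.py
pics
workcell.py
{'time': 0.0, 'joint_positions': array([-73.0309251 ,  24.93534775,   1.43175991,  90.18631887,
        -0.66503331,  64.97473953,  -4.30357006]), 'dq': array([-0.08897784, -0.01430266, -0.08132951, -0.00553617,  0.01813628,
        0.03106719,  0.02754553]), 'tau': array([-3.29949935e-04, -6.67857528e+01,  9.84850042e-01, -3.14459968e+01,
       -6.05958374e-02,  4.31128673e-02,  1.53739629e-04]), 'position': array([0.24254574, 0.5754951 , 0.23397591]), 'orientation': array([-1.79912277e+02,  8.01175428e-03,  1.57146758e+02]), 'ft_force': array([ 0.32804703, -0.32041287,  0.00694411]), 'wrist_torque': array([-0.03598755, -0.05653105, -0.03868488]), 'finger_force': 0.0, 'opening': 0.99674017392553}
top [[459.58171816   0.         269.2839011 ]
 [  0.         459.58171816 211.84351544]
 [  0.           0.           1.        ]] [[-0.00356604 -0.98166243  0.19059422  0.26863874]
 [-0.99997108  0.00222037 -0.00727345  0.01672364]
 [ 0.00671688 -0.19061464 -0.98164196  1.48806336]
 [ 0.          0.          0.          1.        ]]
side [[455.20057587   0.         272.14880845]
 [  0.         455.20057587 212.00925293]
 [  0.           0.           1.        ]] [[ 0.76728405 -0.4287101   0.4769516  -0.06480399]
 [-0.64128258 -0.50636076  0.57650276 -0.74668453]
 [-0.00564298 -0.74820213 -0.66344685  0.94068095]
 [ 0.          0.          0.          1.        ]]
```

View pics/top0.png

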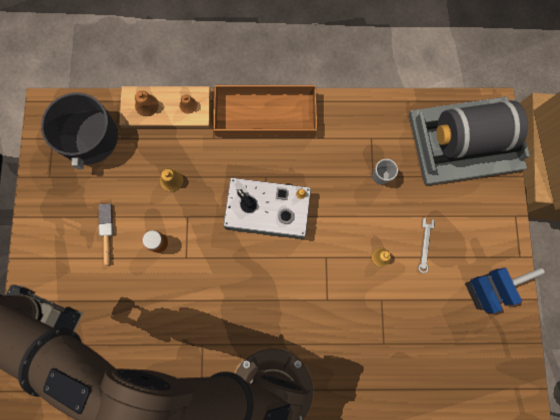

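View pics/side0.png

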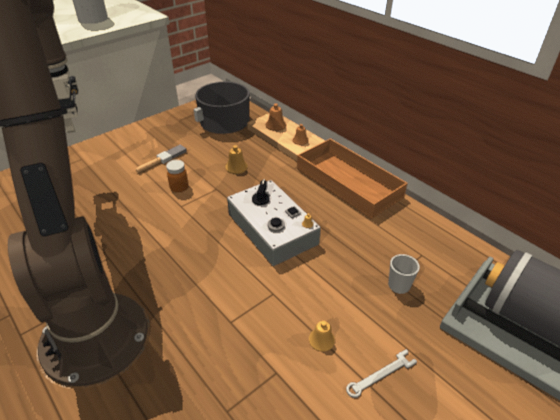

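Top view: the console panel spans about (230,180) to (310,235), with the selector near (248,203), start (286,216), stop (282,194) and small bell (301,193). The other bells, jar and cup are well clear of it. Next I measure the panel.

```bash
cat > h.py <<'E'
import numpy as np,cv2
from workcell import ctrl, cam
def ray(K,T,uv,z):
    d=T[:3,:3]@np.linalg.inv(K)@np.array([uv[0],uv[1],1.]);o=T[:3,3];return o+d*(z-o[2])/d[2]
def proj(K,T,p):
    q=np.linalg.inv(T)@np.append(p,1);q=K@q[:3];return q[:2]/q[2]
def panel(img,K,T,box):
    x0,y0,x1,y1=box;hsv=cv2.cvtColor(img,cv2.COLOR_RGB2HSV)
    m=((hsv[...,1]<45)&(hsv[...,2]>150)).astype(np.uint8);k=np.zeros_like(m);k[y0:y1,x0:x1]=m[y0:y1,x0:x1]
    pts=np.argwhere(cv2.morphologyEx(k,cv2.MORPH_OPEN,np.ones((2,2))))[:,::-1]
    P=np.array([ray(K,T,p,.07)[:2] for p in pts])
    return cv2.minAreaRect((P*1000).astype(np.float32))
E
python3 - <<'E'
from h import *
c=cam.camera("top");K,T=c["intrinsics"],c["cam_to_world"];r=panel(c["image"],K,T,(215,165,325,250));print(r)
c2=cam.camera("side");print(panel(c2["image"],c2["intrinsics"],c2["cam_to_world"],(215,165,330,265)))
a=cv2.resize(c["image"][170:245,220:320],None,fx=6,fy=6,interpolation=3);cv2.imwrite("pics/t1.png",a[:,:,::-1])
E
```

```text
((558.71435546875, 10.656967163085938), (255.80751037597656, 156.36038208007812), 82.54944610595703)
((560.5062255859375, 8.862167358398438), (255.91409301757812, 156.1295623779297), 82.7672348022461)
```

View pics/t1.png

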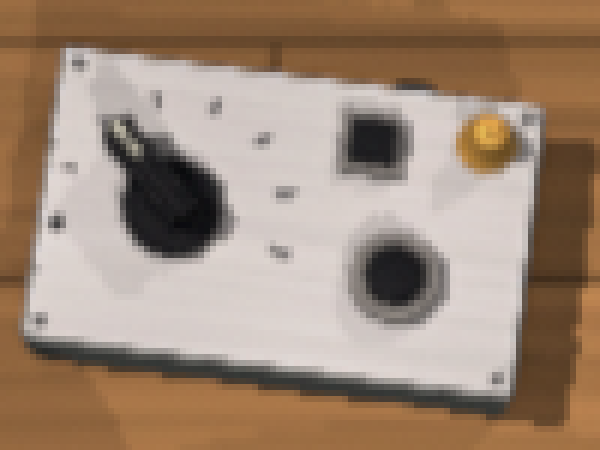

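```bash
cat >> h.py <<'E'
from scipy.spatial.transform import Rotation as Ro
C=np.array([.5596,.0098]);Y=np.deg2rad(-7.35)
def W(x,y,z): return np.array([C[0]+x*np.cos(Y)-y*np.sin(Y),C[1]+x*np.sin(Y)+y*np.cos(Y),.07+z])
def go(p,yaw):
    s=ctrl.read_state();R=Ro.from_euler('xyz',s["orientation"],degrees=True)
    print("pos",s["position"].round(4),s["orientation"].round(1),"F",s["ft_force"].round(1),"t",s["time"])
    print("d",R.inv().apply(np.array(p)-s["position"]).round(4),"rv",(R.inv()*Ro.from_euler('xyz',[180,0,yaw],degrees=True)).as_rotvec(degrees=True).round(1))
def pre(ang,clear):  # TCP for handle at console angle ang (deg ccw), gap clear
    a=np.deg2rad(ang);h=np.array([np.cos(a),np.sin(a)]);n=np.array([-h[1],h[0]]);q=np.array([-.002,.06])+.036*h+(.0185+clear)*n
    return W(q[0],q[1],.026)
E
python3 - <<'E'
from h import *
c=cam.camera("top");K,T=c["intrinsics"],c["cam_to_world"]
z=lambda p:((proj(K,T,p)-[220,170])*6).round()
a=np.deg2rad
t=lambda d,r,h:W(-.002+r*np.cos(a(d)),.06+r*np.sin(a(d)),h)
print("off",z(t(105,.061,0)),"t4",z(t(-15,.061,0)),"t7",z(t(-105,.061,0)),"tip2",z(t(45,.049,.042)),"tip1",z(t(75,.049,.042)),"start",z(W(-.025,-.06,.015)),"stop",z(W(.045,-.04,.015)))
p=pre(45,.012);print(p);p[2]=.235;go(p,127.65)
E
```

```text
off [ 60. 227.] t4 [219. 107.] t7 [282. 255.] tip2 [114. 121.] tip1 [ 83. 159.] start [398. 277.] stop [376. 142.]
[0.57516498 0.11570154 0.096     ]
pos [0.2427 0.5757 0.2344] [-180.     0.   157.1] F [-0.   0.3 -1.1] t 0.25
d [-4.851e-01 -2.948e-01 -4.000e-04] rv [-0.   0.  29.5]
```

The projected marks match the picture to within about 1 px, and the handle is at speed 2. Moving there with the fingers closed.

```bash
python3 drive.py '[[0, -0.034, -0.0207, 0, 0, 0, 0], [0, -0.034, -0.0207, 0, 0, 0, 0], [0, -0.034, -0.0207, 0, 0, 0, 0], [0, -0.034, -0.0207, 0, 0, 0, 0], [0, -0.034, -0.0207, 0, 0, 0, 0], [0, -0.034, -0.0207, 0, 0, 0, 0], [0, -0.034, -0.0207, 0, 0, 0, 0], [0, -0.034, -0.0207, 0, 0, 0, 0], [0, -0.034, -0.0207, 0, 0, 0, 0], [0, -0.034, -0.0207, 0, 0, 0, 0], [0, -0.034, -0.0207, 0, 0, 0, 0], [0, -0.034, -0.0207, 0, 0, 0, 0]]' 10
python3 drive.py '[[0, -0.034, -0.0207, 0, 0, 0, 0], [0, -0.034, -0.0207, 0, 0, 0, 0], [0, 0, 0, 0, 0, 0, 6], [0, 0, 0, 0, 0, 0, 6], [0, 0, 0, 0, 0, 0, 6], [0, 0, 0, 0, 0, 0, 6], [0, 0, 0, 0, 0, 0, 5.5], [0, 0, 0, 0, 0, 0, 0], [0, 0, 0, 0, 0, 0, 0], [0, 0, 0, 0, 0, 0, 0]]'
python3 -c "
from h import *
go(pre(45,.012),127.65)"
```

```text
time: 1.25
position: [0.523, 0.1868, 0.2349]
orientation: [180.0, 0.0, 157.2]
ft_force: [0.7, 0.5, 0.3]
opening: 0.179
finger_force: 0.0
time: 2.08
position: [0.5687, 0.1241, 0.2347]
orientation: [-180.0, -0.0, 127.8]
ft_force: [-0.6, -1.1, -0.3]
opening: 0.004
finger_force: 0.0
pos [0.5687 0.1241 0.2347] [-180.    -0.   127.8] F [-0.6 -1.1 -0.3] t 2.0833
d [-1.060e-02 -1.000e-04  1.387e-01] rv [-0.  -0.   0.2]
```

```bash
python3 drive.py '[[0, 0, 0, 0.03, 0, 0, 0], [0, 0, 0, 0.03, 0, 0, 0], [0, 0, 0, 0.025, 0, 0, 0], [0, 0, 0, 0.02, 0, 0, 0], [0, 0, 0, 0.018, 0, 0, 0], [0, 0, 0, 0.016, 0, 0, 0], [0, 0, 0, 0, 0, 0, 0], [0, 0, 0, 0, 0, 0, 0], [0, 0, 0, 0, 0, 0, 0]]'
python3 - <<'E'
from h import *
go(pre(45,0),127.65)
ims=[]
a=cam.camera("side")["image"][150:260,200:330];b=cam.camera("wrist")["image"]
cv2.imwrite("pics/d.png",np.hstack([cv2.resize(a,(400,338)),cv2.resize(b,(400,338))])[:,:,::-1])
E
```

```text
time: 2.83
position: [0.5694, 0.1241, 0.0967]
orientation: [179.9, 0.0, 127.7]
ft_force: [0.0, 0.0, -0.5]
opening: 0.003
finger_force: 0.0
pos [0.5694 0.1241 0.0967] [179.9   0.  127.7] F [ 0.   0.  -0.5] t 2.8333
d [-0.0222 -0.0006  0.0007] rv [0.1 0.  0. ]
```

View pics/d.png

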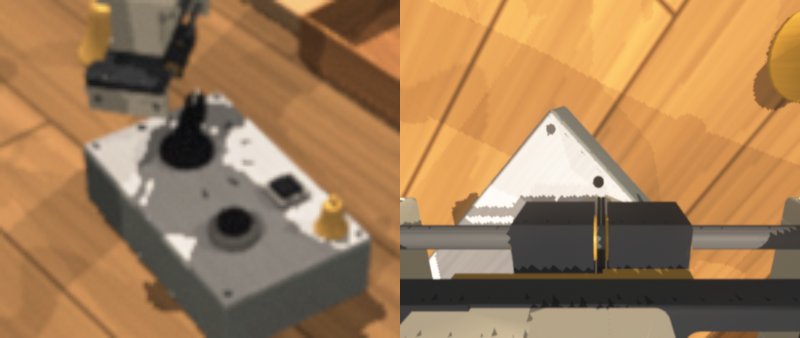

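The side view (left) has the closed fingers low beside the handle's left flank. The wrist view (right) shows the fingertip over the panel near the dot side, with nothing in the way. Closing the gap, then pushing in arcs.

```bash
python3 drive.py '[[0, -0.006, 0, 0, 0, 0, 0], [0, -0.006, 0, 0, 0, 0, 0], [0, -0.006, 0, 0, 0, 0, 0], [0, -0.003, 0, 0, 0, 0, 0], [0, 0, 0, 0, 0, 0, 0], [0, 0, 0, 0, 0, 0, 0]]'
python3 drive.py '[[0, -0.002, 0.0009, 0, 0, 0, 3], [0, -0.002, 0.0009, 0, 0, 0, 3], [0, -0.002, 0.0009, 0, 0, 0, 3], [0, 0, 0, 0, 0, 0, 0], [0, 0, 0, 0, 0, 0, 0]]'
python3 drive.py '[[0, -0.002, 0.0009, 0, 0, 0, 3], [0, 0, 0, 0, 0, 0, 0], [0, 0, 0, 0, 0, 0, 0]]'
python3 -c "
from h import *
go(pre(33,0),115.65)"
```

```text
time: 3.43
position: [0.5816, 0.108, 0.096]
orientation: [180.0, -0.1, 127.7]
ft_force: [-1.6, 3.5, 2.7]
opening: 0.012
finger_force: 2.3
time: 3.85
position: [0.5874, 0.1049, 0.0958]
orientation: [180.0, -0.1, 118.7]
ft_force: [-0.9, 4.9, 0.6]
opening: 0.004
finger_force: 2.4
time: 4.1
position: [0.5895, 0.1036, 0.0959]
orientation: [179.9, -0.0, 115.7]
ft_force: [-0.0, 4.4, 1.0]
opening: 0.006
finger_force: 2.3
pos [0.5895 0.1036 0.0959] [179.9  -0.  115.7] F [-0.   4.4  1. ] t 4.1
d [-0.0017 -0.0005 -0.0001] rv [ 0.1 -0.   0. ]
```

```bash
python3 drive.py '[[0, -0.002, 0.0009, 0, 0, 0, 3], [0, 0, 0, 0, 0, 0, 0], [0, 0, 0, 0, 0, 0, 0]]'
python3 drive.py '[[0, -0.002, 0.0009, 0, 0, 0, 3], [0, 0, 0, 0, 0, 0, 0], [0, 0, 0, 0, 0, 0, 0]]'
python3 -c "
from h import *
go(pre(27,0),109.65)"
```

```text
time: 4.35
position: [0.5915, 0.1017, 0.096]
orientation: [179.9, 0.0, 112.7]
ft_force: [2.1, 4.4, -0.3]
opening: 0.008
finger_force: 1.8
time: 4.6
position: [0.5927, 0.0994, 0.0959]
orientation: [180.0, 0.0, 109.7]
ft_force: [1.1, 2.5, 0.6]
opening: 0.006
finger_force: 1.2
pos [0.5927 0.0994 0.0959] [180.    0.  109.7] F [1.1 2.5 0.6] t 4.6
d [-0.0004  0.0002 -0.0001] rv [0.  0.  0.1]
```

```bash
python3 drive.py '[[0, -0.002, 0.0009, 0, 0, 0, 3], [0, 0, 0, 0, 0, 0, 0], [0, 0, 0, 0, 0, 0, 0]]'
python3 - <<'E'
from h import *
go(pre(24,0),106.65)
a=cam.camera("side")["image"][160:260,215:330];cv2.imwrite("pics/e.png",cv2.resize(a,(690,600),interpolation=3)[:,:,::-1])
E
```

```text
time: 4.85
position: [0.5936, 0.0986, 0.0958]
orientation: [-180.0, -0.0, 106.8]
ft_force: [-0.0, 5.4, 1.5]
opening: 0.004
finger_force: 2.3
pos [0.5936 0.0986 0.0958] [-180.    -0.   106.8] F [-0.   5.4  1.5] t 4.85
d [-0.0012  0.0005 -0.0002] rv [-0.  -0.   0.1]
```

View pics/e.png

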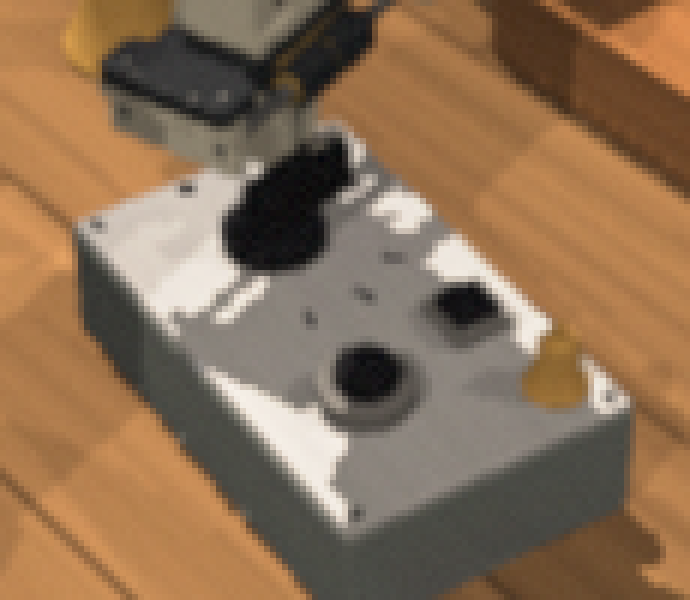

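The side crop shows the handle tip at about (335,155) with the finger against its left flank. I'll turn that into an angle.

```bash
python3 - <<'E'
from h import *
c=cam.camera("side");K,T=c["intrinsics"],c["cam_to_world"];a=np.deg2rad
for d in (45,35,25,15,5,-15): print(d,((proj(K,T,W(-.002+.049*np.cos(a(d)),.06+.049*np.sin(a(d)),.042))-[215,160])*6).round(),((proj(K,T,W(-.002+.061*np.cos(a(d)),.06+.061*np.sin(a(d)),0))-[215,160])*6).round())
E
```

```text
45 [293. 120.] [300. 172.]
35 [309. 123.] [320. 176.]
25 [325. 128.] [338. 182.]
15 [338. 135.] [355. 189.]
5 [350. 142.] [369. 199.]
-15 [366. 161.] [389. 223.]
```

The handle tip reads about 15°, so it is at speed 3 and one click is done. One more to go.

```bash
python3 drive.py '[[0, -0.002, 0.0009, 0, 0, 0, 3], [0, -0.002, 0.0009, 0, 0, 0, 3], [0, 0, 0, 0, 0, 0, 0], [0, 0, 0, 0, 0, 0, 0]]'
python3 drive.py '[[0, -0.002, 0.0009, 0, 0, 0, 3], [0, 0, 0, 0, 0, 0, 0], [0, 0, 0, 0, 0, 0, 0]]'
python3 -c "
from h import *
go(pre(15,0),97.65)"
python3 drive.py '[[0, -0.002, 0.0009, 0, 0, 0, 3], [0, 0, 0, 0, 0, 0, 0], [0, 0, 0, 0, 0, 0, 0]]'
python3 -c "
from h import *
go(pre(12,0),94.65)
a=cam.camera('side')['image'][160:260,215:330];cv2.imwrite('pics/f.png',cv2.resize(a,(690,600),interpolation=3)[:,:,::-1])"
```

```text
time: 5.28
position: [0.5955, 0.0968, 0.0957]
orientation: [-179.9, -0.1, 100.8]
ft_force: [-3.1, 9.6, 4.9]
opening: 0.005
finger_force: 4.8
time: 5.53
position: [0.5963, 0.096, 0.0957]
orientation: [-179.9, -0.2, 97.8]
ft_force: [-5.2, 11.8, 5.9]
opening: 0.003
finger_force: 6.1
pos [0.5963 0.096  0.0957] [-179.9   -0.2   97.8] F [-5.2 11.8  5.9] t 5.5333
d [-0.0036  0.0017 -0.0003] rv [-0.1 -0.2  0.2]
time: 5.78
position: [0.5975, 0.0945, 0.0956]
orientation: [-179.9, -0.2, 94.8]
ft_force: [-4.3, 12.2, 6.6]
opening: 0.007
finger_force: 6.2
pos [0.5975 0.0945 0.0956] [-179.9   -0.2   94.8] F [-4.3 12.2  6.6] t 5.7833
d [-0.0037  0.0019 -0.0004] rv [-0.1 -0.2  0.2]
```

View pics/f.png

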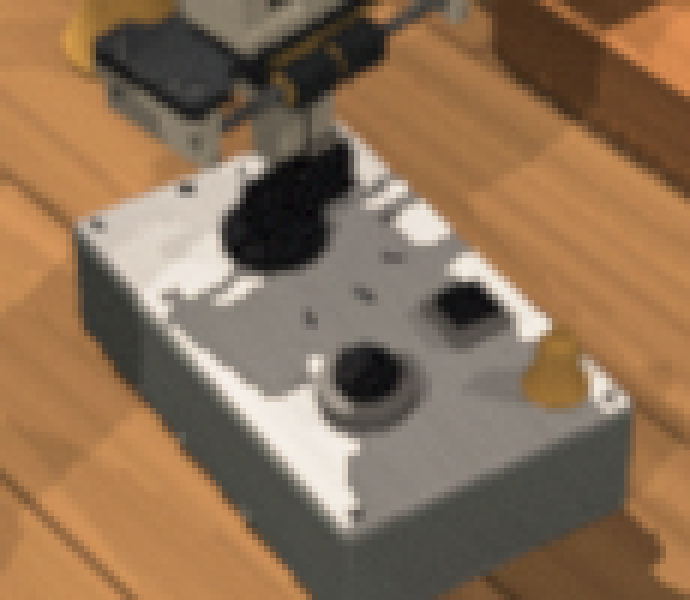

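The handle is still at about 15° (tip near (340,140)), and the force has risen to 12 N with 6 N upward. That points to contact near the axis or on the wider part of the finger. I'll check the moment, back off and look.

```bash
python3 -c "
from h import *
s=ctrl.read_state();print(s['ft_force'],s['wrist_torque'])"
python3 drive.py '[[0, 0.005, 0, 0, 0, 0, 0], [0, 0.005, 0, 0, 0, 0, 0], [0, 0.01, 0, 0, 0, 0, 0], [0, 0.01, 0, 0, 0, 0, 0], [0, 0.01, 0, 0, 0, 0, 0], [0, 0, 0, 0, 0, 0, 0], [0, 0, 0, 0, 0, 0, 0]]'
python3 -c "
from h import *
s=ctrl.read_state();print(s['ft_force'],s['wrist_torque'])
a=cam.camera('side')['image'][130:250,215:330];b=cam.camera('wrist')['image']
cv2.imwrite('pics/g.png',np.hstack([cv2.resize(a,(400,417),interpolation=3),cv2.resize(b,(400,417))])[:,:,::-1])"
```

```text
[-4.49086557 12.75719279  4.60104645] [ 2.46665251  0.93891452 -0.25632718]
time: 6.42
position: [0.5956, 0.132, 0.0955]
orientation: [-180.0, 0.0, 94.8]
ft_force: [-0.5, -0.4, 0.0]
opening: 0.004
finger_force: 0.0
[-0.54512803 -0.37188471  0.00153802] [-0.07074622  0.12290408 -0.01377219]
```

View pics/g.png

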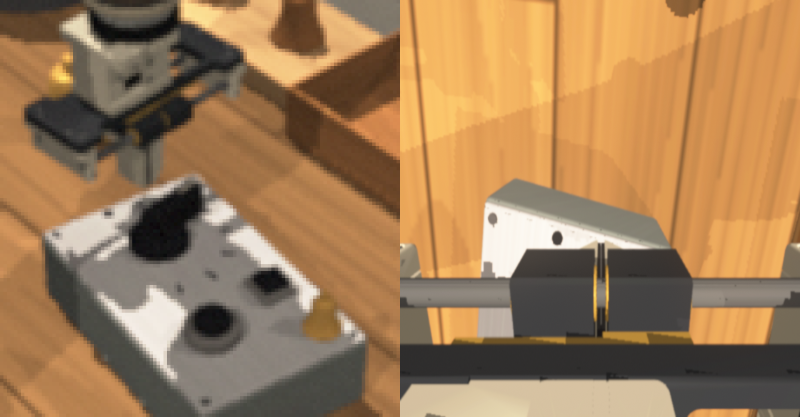

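Left: the handle still points at tick 3 and the tool is clear of it. The moment data puts the contact near the finger's inner corner. I'll push further out, at 48 mm radius and 6 mm higher, for more leverage.

```bash
sed -i 's/def pre(ang,clear):/def pre(ang,clear,r=.048,z=.032):/; s/+.036\*h/+r*h/; s/q\[1\],.026/q[1],z/' h.py; python3 drive.py '[[0, 0, 0, -0.006, 0, 0, 6], [0, 0, 0, 0, 0, 0, 6], [0, 0, 0, 0, 0, 0, 0], [0, 0, 0, 0, 0, 0, 0]]'
python3 -c "
from h import *
go(pre(0,.02),82.65)"
```

```text
time: 6.85
position: [0.5958, 0.1304, 0.1017]
orientation: [180.0, 0.0, 82.8]
ft_force: [0.8, 0.4, 0.5]
opening: 0.0
finger_force: 0.0
pos [0.5958 0.1304 0.1017] [180.    0.   82.8] F [0.8 0.4 0.5] t 6.85
d [-0.0258  0.0255 -0.0003] rv [0.  0.  0.1]
```

```bash
python3 drive.py '[[0, 0, 0.0125, 0, 0, 0, 0], [0, 0, 0.0125, 0, 0, 0, 0], [0, -0.008, 0, 0, 0, 0, 0], [0, -0.008, 0, 0, 0, 0, 0], [0, -0.008, 0, 0, 0, 0, 0], [0, 0, 0, 0, 0, 0, 0], [0, 0, 0, 0, 0, 0, 0], [0, 0, 0, 0, 0, 0, 0]]'
python3 drive.py '[[0, -0.003, 0, 0, 0, 0, 0], [0, -0.003, 0, 0, 0, 0, 0], [0, -0.003, 0, 0, 0, 0, 0], [0, 0, 0, 0, 0, 0, 0], [0, 0, 0, 0, 0, 0, 0]]'
python3 drive.py '[[0, -0.002, 0, 0, 0, 0, 0], [0, -0.002, 0, 0, 0, 0, 0], [0, 0, 0, 0, 0, 0, 0], [0, 0, 0, 0, 0, 0, 0]]'
python3 -c "
from h import *
print(ctrl.read_state()['wrist_torque'])
go(pre(0,0),82.65)"
```

```text
time: 7.52
position: [0.6171, 0.1042, 0.1018]
orientation: [-180.0, -0.0, 82.7]
ft_force: [-0.1, -0.9, 0.0]
opening: 0.009
finger_force: 0.0
time: 7.93
position: [0.6169, 0.0962, 0.1019]
orientation: [179.9, -0.1, 82.7]
ft_force: [2.2, 3.1, -0.5]
opening: 0.004
finger_force: 1.7
time: 8.27
position: [0.6163, 0.0913, 0.102]
orientation: [179.9, -0.0, 82.7]
ft_force: [1.8, 2.1, 0.4]
opening: 0.003
finger_force: 1.2
[ 0.40010299 -0.21274069  0.02239627]
pos [0.6163 0.0913 0.102 ] [179.9  -0.   82.7] F [1.8 2.1 0.4] t 8.2667
d [-0.0096  0.0002 -0.    ] rv [ 0.1 -0.   0. ]
```

```bash
python3 drive.py '[[0, -0.002, 0, 0, 0, 0, 0], [0, 0, 0, 0, 0, 0, 0], [0, 0, 0, 0, 0, 0, 0], [0, 0, 0, 0, 0, 0, 0]]'
python3 drive.py '[[0, -0.002, 0, 0, 0, 0, 0], [0, 0, 0, 0, 0, 0, 0], [0, 0, 0, 0, 0, 0, 0], [0, 0, 0, 0, 0, 0, 0]]'
python3 - <<'E'
from h import *
go(pre(0,0),82.65)
a=cam.camera("side")["image"][160:260,215:330];cv2.imwrite("pics/i.png",cv2.resize(a,(690,600),interpolation=3)[:,:,::-1])
E
```

```text
time: 8.6
position: [0.6152, 0.0886, 0.1016]
orientation: [-180.0, 0.0, 82.6]
ft_force: [1.5, -0.1, 0.2]
opening: 0.003
finger_force: 0.4
time: 8.93
position: [0.6149, 0.0866, 0.1015]
orientation: [-180.0, 0.0, 82.6]
ft_force: [-0.9, -0.2, 0.1]
opening: 0.003
finger_force: 0.0
pos [0.6149 0.0866 0.1015] [-180.     0.    82.6] F [-0.9 -0.2  0.1] t 8.9333
d [-0.0047  0.001  -0.0005] rv [-0.  0. -0.]
```

View pics/i.png

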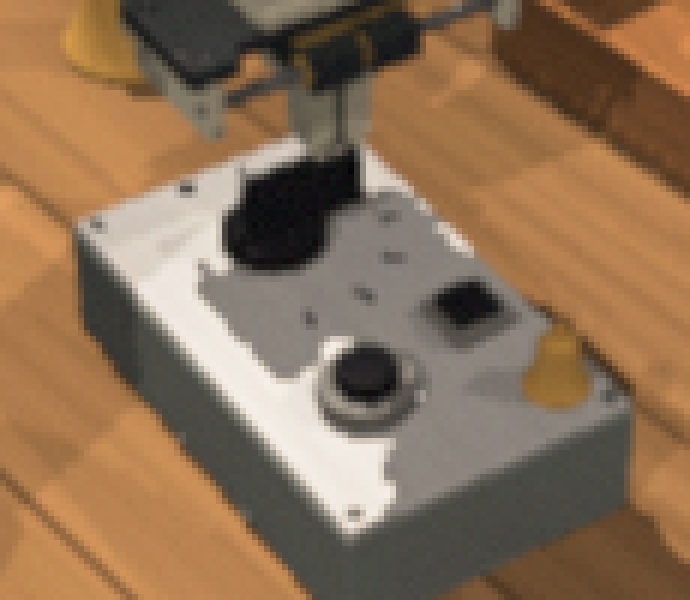

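Force is near zero and the tip's right edge has moved to about (362,155), so the handle is close to the hump at roughly 0–5°. Tick 4 at (389,217) is still uncovered. A bit further.

```bash
python3 drive.py '[[0, -0.002, 0, 0, 0, 0, 0], [0, 0, 0, 0, 0, 0, 0], [0, 0, 0, 0, 0, 0, 0], [0, 0, 0, 0, 0, 0, 0]]'
python3 - <<'E'
from h import *
a=cam.camera("side")["image"][170:230,240:300].astype(int);np.save("a0.npy",a)
E
python3 drive.py '[[0, -0.002, 0, 0, 0, 0, 0], [0, 0, 0, 0, 0, 0, 0], [0, 0, 0, 0, 0, 0, 0], [0, 0, 0, 0, 0, 0, 0]]'
python3 - <<'E'
from h import *
go(pre(0,0),82.65)
def tip(im):  # rightmost black columns of handle, crop units as before
    m=(im.max(2)<45);m=m[:42];ys,xs=np.where(m);i=xs>=xs.max()-1;return (xs.max()+240-215)*6,(ys[i].mean()+10)*6
a=cam.camera("side")["image"][170:230,240:300].astype(int);print(tip(np.load("a0.npy")),tip(a))
E
```

```text
time: 9.32
position: [0.6149, 0.0849, 0.1017]
orientation: [-180.0, 0.0, 82.6]
ft_force: [0.8, -0.7, -0.3]
opening: 0.006
finger_force: 0.0
time: 9.7
position: [0.6147, 0.083, 0.1017]
orientation: [-180.0, 0.0, 82.6]
ft_force: [-0.5, -0.3, -0.6]
opening: 0.006
finger_force: 0.0
pos [0.6147 0.083  0.1017] [-180.     0.    82.6] F [-0.5 -0.3 -0.6] t 9.7
d [-0.0011  0.0007 -0.0003] rv [-0.  0. -0.]
(np.int64(492), np.float64(301.20000000000005)) (np.int64(492), np.float64(301.20000000000005))
```

No force over the last 6 mm, so the handle has jumped ahead. Retreating to verify.

```bash
python3 drive.py '[[0, 0.008, 0, 0, 0, 0, 0], [0, 0.01, 0, 0, 0, 0, 0], [0, 0, 0, -0.02, 0, 0, 0], [0, 0, 0, -0.03, 0, 0, 0], [0, 0, 0, -0.03, 0, 0, 0], [0, 0.02, 0, 0, 0, 0, 0], [0, 0.03, 0, 0, 0, 0, 0], [0, 0.03, 0, 0, 0, 0, 0], [0, 0, 0, 0, 0, 0, 0], [0, 0, 0, 0, 0, 0, 0]]'
python3 - <<'E'
from h import *
a=cam.camera("side")["image"][160:260,215:330]
b=cam.camera("top")["image"][170:245,220:320]
cv2.imwrite("pics/j.png",np.hstack([cv2.resize(a,(400,348),interpolation=3),cv2.resize(b,(400,348),interpolation=3)])[:,:,::-1])
p=W(-.025,-.06,.055);go(p,82.65)
E
```

```text
time: 10.58
position: [0.6268, 0.1846, 0.1812]
orientation: [-180.0, -0.0, 83.0]
ft_force: [-0.4, -1.9, -0.3]
opening: 0.006
finger_force: 0.0
pos [0.6272 0.1805 0.1815] [-180.     0.    82.7] F [-0.5  0.1 -0.2] t 10.6833
d [-0.2379 -0.0702  0.0567] rv [-0.  0.  0.]
```

View pics/j.png

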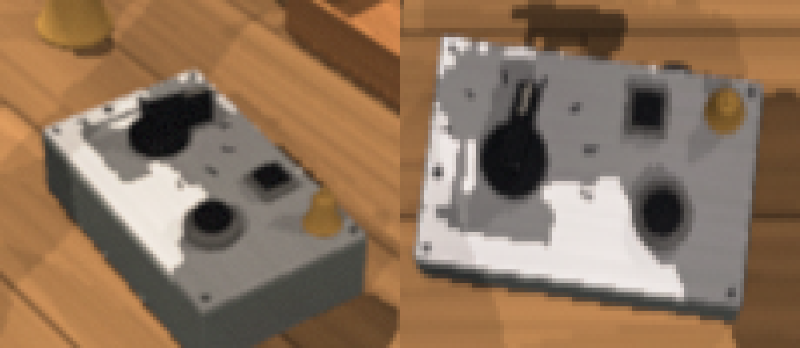

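The top crop has the handle's white line at about (525,98), near ticks 3 and 4. I'll check against the projection before going on.

```bash
python3 - <<'E'
from h import *
a=np.deg2rad
for n in("top","side"):
    c=cam.camera(n);K,T=c["intrinsics"],c["cam_to_world"]
    for d in (15,0,-15,-30): print(n,d,*[((proj(K,T,W(-.002+r*np.cos(a(d)),.06+r*np.sin(a(d)),h))-([220,170] if n=="top" else [215,160]))*([4,4.64] if n=="top" else [3.48,3.48])+([400,0] if n=="top" else 0)).round() for r,h in((.049,.042),(.035,.042),(.061,0))])
    if n=="top":
        im=c["image"];h=im[180:205,240:262].astype(int);m=h.max(2)
        # white line vs dark handle: print grey patch
        print(m)
E
```

```text
top 15 [506.  79.] [509.  99.] [507.  77.]
top 0 [523.  79.] [521.  99.] [527.  77.]
top -15 [539.  84.] [532. 103.] [546.  83.]
top -30 [554.  93.] [542. 109.] [564.  94.]
[[203 232 207 134 124 122 143 184 188 190 198 182 141 134 143 120  74  73
   78  94 135 147]
 [169 180 168 132 128 129 154 205 208 207 209 202 192 197 175 128 112 113
  114 113 137 145]
 [134 134 134 132 131 126 127 153 154 152 152 153 157 170 158 131 128 129
  128 124 129 133]
 [131 130 130 131 128 114 105 108 108 106 107 106 108 120 131 129 130 130
  130 129 129 129]
 [129 128 129 129 124 103 102 102 103 103 103 103 103 111 130 133 131 131
  131 130 130 130]
 [131 130 130 131 121  89  79 101 103 103 103 103 103 111 131 131 129 131
  130 131 132 133]
 [132 132 131 132 124  89  61 102 104 103 102  98  95 109 127 120 103 128
  130 130 130 131]
 [131 131 132 131 125  94  65 102 101  83  67  71  83  84 107  90  83 127
  130 129 128 129]
 [132 132 132 126 114 101  92 104  96  55  35  70  94  51  67  71  99 130
  131 130 130 130]
 [132 132 129 114 106 105 105 105  93  43  56 105 100  35  42  81 122 131
  131 131 130 13
[... 875 characters left out ...]
22  21  17  23  15  20  39  84 129 133
  132 132 132 132]
 [ 96  42  22  14  15  18  22  17  23  22  21  21  19  22  23  54 105 131
  131 130 131 131]
 [ 93  26  17  17  17  20  21  20  21  20  22  20  17  23  19  31  80 131
  134 133 131 131]
 [ 73  22  18  18  18  20  19  21  22  19  21  17  24  21  22  26  73 132
  134 133 132 133]
 [ 48  18  19  16  20  22  22  22  23  20  22  20  23  22  21  25  64 119
  133 133 132 132]
 [ 42  19  20  21  18  24  18  22  21  17  20  20  23  24  24  26  58 112
  133 134 133 133]]
side 15 [196.  78.] [185.  86.] [206. 110.]
side 0 [206.  85.] [192.  91.] [218. 119.]
side -15 [212.  94.] [197.  97.] [226. 129.]
side -30 [215. 103.] [198. 104.] [229. 141.]
```

```bash
python3 - <<'E'
from h import *
c=cam.camera("top");K,T=c["intrinsics"],c["cam_to_world"];d=W(-.002,.06,0)
A=lambda uv,z=.112:(lambda v:(np.rad2deg(np.arctan2(v[1],v[0])-Y).round(1),np.hypot(*v).round(4)))((ray(K,T,uv,z)-d)[:2])
print("side of skirt etc")
for n,im in(("old",cv2.imread("pics/top0.png")[:,:,::-1]),("new",c["image"])):
    g=im.astype(int).max(2); 
    # dark pixels above the skirt rectified at z=.112, radius 36..50: angular range of handle end
    L=[]
    for v in range(175,215):
        for u in range(228,270):
            a,r=A((u,v))
            if .036<r<.047 and g[v,u]<60: L.append(a)
    L=np.array(L);print(n,len(L),L.min(),L.max(),np.median(L))
    ys,xs=np.where(g[190:225,232:272]<40);print(xs.min()+232,xs.max()+232,ys.max()+190)
for p in((240,191.7),(242.7,195.8),(251.5,189),(251,192),(250.3,194)):print(A(p))
print("dial px",proj(K,T,d), proj(K,T,d+[0,0,.011]))
E
```

```text
side of skirt etc
old 8 38.6 59.2 53.85
238 255 211
new 12 -17.0 6.3 -9.100000000000001
241 255 211
(np.float64(45.7), np.float64(0.0431))
(np.float64(48.7), np.float64(0.0278))
(np.float64(-4.1), np.float64(0.0431))
(np.float64(-4.7), np.float64(0.0336))
(np.float64(-3.1), np.float64(0.027))
dial px [249.15741272 205.2449782 ] [249.0298407  204.52500275]
```

```bash
cat > ang.py <<'E'
from h import *
a=np.deg2rad
def cor(d,z,K,T):
    h=np.array([np.cos(a(d)),np.sin(a(d))]);n=np.array([-h[1],h[0]]);o=[]
    for s in(.009,-.009):
        q=np.array([-.002,.06])+.049*h+s*n;o.append(proj(K,T,W(q[0],q[1],z)).round(1))
    return o
if __name__=="__main__":
    c=cam.camera("side");K,T=c["intrinsics"],c["cam_to_world"]
    for d in(15,0,-5,-10,-15,-20):print(d,"upper L,R",*cor(d,.042,K,T),"lower",*cor(d,.011,K,T))
    g=c["image"].astype(int).max(2);print(g[180:202,258:284])
    c=cam.camera("top");K,T=c["intrinsics"],c["cam_to_world"]
    for d in(15,0,-5,-10,-15,-20):print(d,"top upper L,R",*cor(d,.042,K,T))
E
python3 ang.py
```

```text
15 upper L,R [269.2 181.2] [273.6 183.7] lower [269.3 189.3] [273.7 191.9]
0 upper L,R [272.5 182.9] [275.8 186.1] lower [272.6 191.1] [275.8 194.3]
-5 upper L,R [273.5 183.6] [276.4 186.9] lower [273.5 191.7] [276.3 195.1]
-10 upper L,R [274.4 184.3] [276.7 187.8] lower [274.4 192.5] [276.7 196. ]
-15 upper L,R [275.1 185.1] [277.  188.7] lower [275.1 193.3] [277.  196.9]
-20 upper L,R [275.8 185.9] [277.1 189.7] lower [275.8 194.1] [277.1 197.9]
[[125 130 138 145 148 147 147 151 156 167 174 166 157 172 167 147 143 152
  168 177 177 175 173 171 170 175]
 [138 125 127 136 146 149 154 163 189 209 209 170 140 180 203 171 153 157
  164 171 176 178 175 172 171 174]
 [154 142 129 127 147 184 190 180 225 234 232 211 190 213 229 210 183 166
  164 167 169 177 179 178 176 171]
 [159 164 160 153 143 179 182 165 198 216 227 202 197 200 201 209 204 165
  167 166 168 174 178 180 177 175]
 [193 197 168 157 135 137 137 132 140 163 177 141 132 118 122 153 171 141
  159 169 169 171 175 177 178 179]
 [215 189 141 138 133 133 133 131 122 113 115 112 108 100  93  93  94 110
  162 191 171 169 170 176 176
[... 1322 characters left out ...]
4  12  16  15  22  19  22  21  21  26  55  95 119 132 132 133 133
  132 131 130 131 131 132 130 130]
 [ 17  19  18  16  19  21  17  17  20  20  21  60 108 130 130 130 130 133
  130 130 131 131 130 132 130 130]
 [ 18  18  20  21  14  23  19  21  25  17  26  69 115 132 131 131 130 132
  131 132 130 131 130 131 130 131]
 [ 24  22  20  25  21  21  17  22  18  19  44  91 121 132 128 129 130 130
  131 133 126 121 129 130 130 131]]
15 top upper L,R [243.7 187.4] [249.5 186.6]
0 top upper L,R [247.9 186.7] [253.7 187.4]
-5 top upper L,R [249.3 186.6] [255.  187.8]
-10 top upper L,R [250.7 186.7] [256.3 188.4]
-15 top upper L,R [252.1 187. ] [257.5 189.1]
-20 top upper L,R [253.4 187.3] [258.6 189.9]
```

Both views put the handle at about -4°, just past the hump but not in the detent: it is resting where the finger left it. The finger face stands about 5 mm further out than I modelled. I'll push a few degrees more.

```bash
python3 drive.py '[[0, 0, 0, 0, 0, 0, 6], [0, 0, 0, 0, 0, 0, 6], [0, 0, 0, 0, 0, 0, 0], [0, 0, 0, 0, 0, 0, 0]]'
python3 -c "
from h import *
go(pre(-12,.03),70.65)"
```

```text
time: 11.27
position: [0.6273, 0.18, 0.1817]
orientation: [180.0, 0.0, 70.8]
ft_force: [-0.5, -0.1, -0.3]
opening: 0.003
finger_force: 0.0
pos [0.6273 0.18   0.1817] [180.    0.   70.8] F [-0.5 -0.1 -0.3] t 11.2667
d [-0.0763  0.0259  0.0798] rv [0.  0.  0.1]
```

```bash
python3 drive.py '[[0, -0.025, 0.0085, 0, 0, 0, 0], [0, -0.025, 0.0085, 0, 0, 0, 0], [0, -0.025, 0.0085, 0, 0, 0, 0], [0, 0, 0, 0.025, 0, 0, 0], [0, 0, 0, 0.02, 0, 0, 0], [0, 0, 0, 0.02, 0, 0, 0], [0, 0, 0, 0.015, 0, 0, 0], [0, 0, 0, 0, 0, 0, 0], [0, 0, 0, 0, 0, 0, 0]]'
python3 drive.py '[[0, -0.005, 0, 0, 0, 0, 0], [0, -0.005, 0, 0, 0, 0, 0], [0, -0.004, 0, 0, 0, 0, 0], [0, 0, 0, 0, 0, 0, 0], [0, 0, 0, 0, 0, 0, 0]]'
python3 -c "
from ang import *
go(pre(-12,.005),70.65)
print(cam.camera('side')['image'].max(2)[184:198,270:280])"
```

```text
time: 12.02
position: [0.6261, 0.1008, 0.1014]
orientation: [-179.9, 0.0, 70.8]
ft_force: [0.0, 0.1, 0.1]
opening: 0.003
finger_force: 0.0
time: 12.43
position: [0.6221, 0.0875, 0.1024]
orientation: [180.0, -0.0, 70.6]
ft_force: [0.3, -0.4, 0.0]
opening: 0.002
finger_force: 0.0
pos [0.6221 0.0875 0.1024] [180.   -0.   70.6] F [ 0.3 -0.4  0. ] t 12.4333
d [-0.0122  0.0003  0.0004] rv [ 0. -0. -0.]
[[127 100  73  96 127 146 167 157 154 155]
 [111 100  93  90  93 124 172 172 155 153]
 [ 90  91  81  59  41  85 163 198 175 158]
 [ 54  33  27  26  25  82 165 216 207 184]
 [ 21  12  16  18  23  72 162 221 222 210]
 [ 20  22  21  17  19  63 155 219 220 215]
 [ 21  18  16  17  20  46 125 179 180 194]
 [ 16  18  22  20  17  31  77 112 114 138]
 [ 20  19  18  22  21  30  69 103 105 107]
 [ 18  14  19  15  12  33  73 104 105 109]
 [ 17  16  21  23  30  44  78 104 106 115]
 [ 25  37  47  60  78  86  95  99  96  95]
 [ 59  75  89  97 115 121 123 118 102  90]
 [ 85 105 122 122 129 135 136 135 127 121]]
```

```bash
for i in 1; do :; done
python3 drive.py '[[0, -0.003, 0, 0, 0, 0, 0], [0, -0.003, 0, 0, 0, 0, 0], [0, 0, 0, 0, 0, 0, 0], [0, 0, 0, 0, 0, 0, 0]]'
python3 -c "
from ang import *
print(cam.camera('side')['image'].max(2)[190:198,270:280])"
python3 drive.py '[[0, -0.002, 0, 0, 0, 0, 0], [0, -0.001, 0, 0, 0, 0, 0], [0, 0, 0, 0, 0, 0, 0], [0, 0, 0, 0, 0, 0, 0]]'
python3 -c "
from ang import *
go(pre(-12,.005),70.65)
print(cam.camera('side')['image'].max(2)[190:198,270:280])"
```

```text
time: 12.82
position: [0.6199, 0.082, 0.1018]
orientation: [180.0, 0.0, 70.6]
ft_force: [-0.1, 0.1, 0.4]
opening: 0.006
finger_force: 0.0
[[ 15  19  14  17  20  58 153 218 222 220]
 [ 17  15  18  16  14  48 121 179 198 218]
 [ 18  17  20  16  16  29  76 112 141 178]
 [ 17  17  22  13  15  31  71 103 107 116]
 [ 17  16  21  22  31  47  79 103 104 114]
 [ 22  35  50  62  80  85  94 103  95  96]
 [ 58  74  88  96 113 121 119 118 102  89]
 [ 83 105 123 123 128 135 136 134 127 121]]
time: 13.2
position: [0.6189, 0.0794, 0.1017]
orientation: [180.0, -0.0, 70.6]
ft_force: [-0.4, 0.2, 0.2]
opening: 0.005
finger_force: 0.0
pos [0.6189 0.0794 0.1017] [180.   -0.   70.6] F [-0.4  0.2  0.2] t 13.2
d [-0.0035  0.0007 -0.0003] rv [ 0. -0. -0.]
[[ 17  16  21  18  18  56 153 222 221 220]
 [ 23  20  15  19  15  57 152 219 222 220]
 [ 14  21  19  15  16  45 123 175 179 179]
 [ 17  16  16  15  17  32  76 110 109 117]
 [ 22  20  19  22  28  43  76 103 104 112]
 [ 24  32  45  60  79  87  93 101  97  93]
 [ 59  74  91  96 113 121 121 117 102  90]
 [ 85 106 121 123 127 135 136 136 126 119]]
```

No contact and no motion yet. I'll measure the selector's centre directly from the skirt circle to remove the bias.

```bash
python3 - <<'E'
from ang import *
from scipy.optimize import least_squares
im0=cv2.imread("pics/top0.png")[:,:,::-1];c=cam.camera("top");K,T=c["intrinsics"],c["cam_to_world"]
for n,im,skip in(("old",im0,(20,70)),):
    g=im.max(2).astype(np.float32);P=[]
    for th in np.arange(120,345,6):   # world direction from W dial, avoid handle side
        d=np.array([np.cos(a(th)),np.sin(a(th)),0]);prev=None
        for r in np.arange(.012,.045,.0005):
            u=proj(K,T,W(-.002,.06,.011)+d*r);v=cv2.getRectSubPix(g,(1,1),(float(u[0]),float(u[1])))[0,0]
            if v>90: P.append((W(-.002,.06,.011)+d*r)[:2]);break
    P=np.array(P);f=lambda x:np.hypot(*(P-x[:2]).T)-x[2]
    s=least_squares(f,[*W(-.002,.06,0)[:2],.027],loss="soft_l1",f_scale=.0005);print(n,s.x,W(-.002,.06,0),np.abs(f(s.x)).mean())
# small features: start button & stop & ticks centres, old image
g=im0.max(2)
def cen(x0,y0,x1,y1,t):
    m=(g[y0:y1,x0:x1].astype(float));w=np.clip(t-m,0,None);yy,xx=np.mgrid[y0:y1,x0:x1];return (w*xx).sum()/w.sum(),(w*yy).sum()/w.sum()
print("dot",cen(226,204,233,210,190),proj(K,T,W(-.002+.061*np.cos(a(105)),.06+.061*np.sin(a(105)),0)))
for d,b in((-15,(253,184,259,191)),(-45,(261,190,267,196)),(-75,(264,199,271,205)),(15,(243,183,249,190))):
    print(d,cen(*b,190),proj(K,T,W(-.002+.061*np.cos(a(d)),.06+.061*np.sin(a(d)),0)))
E
```

```text
old [0.56597146 0.07077908 0.02573503] [0.56529224 0.06956285 0.07      ] 0.00036084488605744625
dot (np.float64(228.13093525179855), np.float64(206.31942446043166)) [229.92710241 207.81179712]
-15 (np.float64(255.52830188679246), np.float64(187.31603773584905)) [256.55064903 187.83391627]
-45 (np.float64(263.3457943925234), np.float64(192.78504672897196)) [264.46669032 193.69640144]
-75 (np.float64(267.0342205323194), np.float64(201.6615969581749)) [268.33501356 202.68519482]
15 (np.float64(245.76502732240436), np.float64(186.18032786885246)) [246.69090533 186.61617958]
```

All marks show the same offset, so the console centre is about (+2, +2.7) mm from my estimate, which puts the handle nearer -9°. I'll correct that and nudge gently to -15°, the detent centre.

```bash
sed -i 's/C=np.array(\[.5596,.0098\])/C=np.array([.5616,.0125])/' h.py
python3 drive.py '[[0, -0.002, 0, 0, 0, 0, 0], [0, 0, 0, 0, 0, 0, 0], [0, 0, 0, 0, 0, 0, 0]]'
python3 drive.py '[[0, -0.001, 0, 0, 0, 0, 0], [0, 0, 0, 0, 0, 0, 0], [0, 0, 0, 0, 0, 0, 0]]'
python3 -c "
from ang import *
go(pre(-15,0),70.65)
print(cam.camera('side')['image'].max(2)[190:198,270:280])"
```

```text
time: 13.55
position: [0.6182, 0.0774, 0.1018]
orientation: [180.0, 0.0, 70.6]
ft_force: [-0.4, -0.2, 0.7]
opening: 0.005
finger_force: 0.0
time: 13.8
position: [0.6179, 0.0765, 0.1018]
orientation: [180.0, 0.0, 70.6]
ft_force: [0.3, 0.2, -0.4]
opening: 0.004
finger_force: 0.0
pos [0.6179 0.0765 0.1018] [180.    0.   70.6] F [ 0.3  0.2 -0.4] t 13.8
d [-0.0048  0.0026 -0.0002] rv [ 0.  0. -0.]
[[ 20  16  21  16  11  44 147 221 222 220]
 [ 21  20  18  18  17  46 145 219 222 219]
 [ 17  21  18  19  14  40 140 203 179 178]
 [ 20  17  21  17  12  35 113 154 115 112]
 [ 16  13  14  21  17  23  73 108 102 100]
 [ 20  21  19  23  28  41  74 100  91  84]
 [ 31  43  53  69  81  86  96 101  89  86]
 [ 68  79  93 105 121 123 123 121 118 119]]
```

The handle is now following the finger with almost no force. Continuing in 1 mm steps.

```bash
python3 drive.py '[[0, -0.001, 0, 0, 0, 0, 0], [0, -0.001, 0, 0, 0, 0, 0], [0, 0, 0, 0, 0, 0, 0], [0, 0, 0, 0, 0, 0, 0]]'
python3 -c "
from ang import *
print(cam.camera('side')['image'].max(2)[192:199,270:280])"
python3 drive.py '[[0, -0.001, 0, 0, 0, 0, 0], [0, 0, 0, 0, 0, 0, 0], [0, 0, 0, 0, 0, 0, 0]]'
python3 -c "
from ang import *
go(pre(-15,0),70.65)
print(cam.camera('side')['image'].max(2)[192:199,270:280])"
```

```text
time: 14.18
position: [0.6173, 0.0749, 0.1017]
orientation: [-180.0, -0.0, 70.6]
ft_force: [0.1, 0.5, 0.5]
opening: 0.004
finger_force: 0.4
[[ 16  18  18  22  18  43 144 215 219 220]
 [ 18  20  19  17  11  34 114 176 177 177]
 [ 18  17  17  16  16  27  72 111 109 108]
 [ 21  20  19  24  26  38  72 100  91  83]
 [ 31  46  53  71  80  82  96 103  89  85]
 [ 67  79  91 108 121 122 125 119 117 120]
 [ 83 104 122 130 135 137 136 135 135 134]]
time: 14.48
position: [0.6172, 0.0745, 0.1018]
orientation: [180.0, -0.0, 70.7]
ft_force: [1.2, 2.9, -0.7]
opening: 0.006
finger_force: 1.9
pos [0.6172 0.0745 0.1018] [180.   -0.   70.7] F [ 1.2  2.9 -0.7] t 14.4833
d [-0.0026  0.0026 -0.0002] rv [ 0. -0.  0.]
[[ 20  20  17  21  16  43 145 215 219 220]
 [ 20  19  16  14  16  36 115 173 177 177]
 [ 16  16  16  20  17  21  72 111 111 110]
 [ 15  20  20  23  25  40  73  99  90  84]
 [ 30  36  49  63  80  85  95 102  87  87]
 [ 66  74  84 102 123 121 122 121 118 119]
 [ 85 100 117 127 136 137 138 135 135 135]]
```

Now 2.9 N of resistance: the handle is seated in a detent and the finger is touching it. Backing off and measuring again.

```bash
python3 drive.py '[[0, 0.008, 0, 0, 0, 0, 0], [0, 0.01, 0, 0, 0, 0, 0], [0, 0, 0, -0.02, 0, 0, 0], [0, 0, 0, -0.03, 0, 0, 0], [0, 0, 0, -0.03, 0, 0, 0], [0, 0.02, 0, 0, 0, 0, 0], [0, 0.03, 0, 0, 0, 0, 0], [0, 0.03, 0, 0, 0, 0, 0], [0, 0, 0, 0, 0, 0, 0], [0, 0, 0, 0, 0, 0, 0]]'
python3 - <<'E'
from ang import *
c=cam.camera("top");K,T=c["intrinsics"],c["cam_to_world"];d=W(-.002,.06,0);im=c["image"]
for p in((251.5,189),(251,192)):
    v=(ray(K,T,p,.112)-d)[:2];print("before",np.rad2deg(np.arctan2(v[1],v[0])-Y))
print(im.max(2)[186:197,246:262])
print(cam.camera('side')['image'].max(2)[192:199,270:280])
cv2.imwrite("pics/k.png",cv2.resize(im[170:245,220:320],None,fx=7,fy=7,interpolation=3)[:,:,::-1])
E
```

```text
time: 15.37
position: [0.6493, 0.1695, 0.181]
orientation: [-180.0, 0.0, 70.9]
ft_force: [-0.3, -0.7, -0.8]
opening: 0.004
finger_force: 0.0
before -8.225232203100788
before -10.178465506745695
[[ 63 102 105 105 104 103 102 103 109 119 104 129 130 131 131 132]
 [ 66 101 105 105  99  79  78  81  81  84  83 128 131 130 129 130]
 [ 92 104 106 104  93  46  64  98  66  59  98 131 132 131 132 131]
 [105 106 105 101  81  31  77 127  56  46  98 131 130 131 131 132]
 [107 105 105  96  57  31  82 118  41  29  81 131 132 131 130 130]
 [105 105 103  80  35  54  98  80  25  24  72 131 132 131 132 131]
 [107 107  97  56  34  75 106  48  19  28  79 130 132 131 132 131]
 [107 104  83  36  54  98  81  26  21  49 101 132 132 131 132 127]
 [107  98  57  25  44  76  42  20  27  75 124 134 133 132 133 130]
 [ 92  82  36  21  26  37  21  21  50 102 132 133 132 131 132 133]
 [ 55  47  25  17  22  21  20  28  72 123 132 131 130 130 130 131]]
[[ 20  16  21  19  17  25  69 101 105 103]
 [ 16  15  20  17  16  23  66 103 102 103]
 [ 17  15  17  16  16  23  67 101 102 100]
 [ 18  18  17  24  26  38  72 100  90  83]
 [ 32  43  54  68  76  82  93 100  85  82]
 [ 67  77  92 105 121 120 120 120 115 117]
 [ 82 103 119 126 131 132 131 132 132 130]]
```

View pics/k.png

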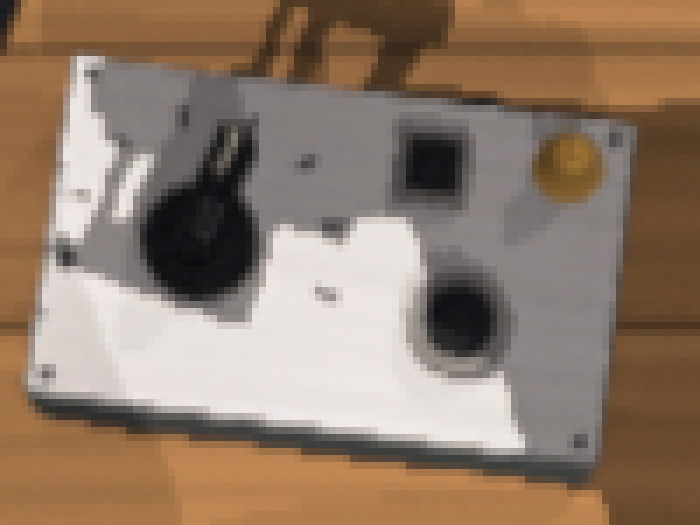

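The handle now covers tick 4: the white line runs from (252.7,189) to (251,194), which is about -13.5°, so it is seated at speed 4. The start cap is at about px (285.7,215). I'll open the gripper and press with one finger, keeping the other beyond the console's front edge.

```bash
python3 drive.py '[[1, 0, 0, 0, 0, 0, 0], [1, 0, 0, 0, 0, 0, 0], [1, 0, 0, 0, 0, 0, 0], [1, 0, 0, 0, 0, 0, 0], [1, 0, 0, 0, 0, 0, 0], [1, 0, 0, 0, 0, 0, 0], [1, 0, 0, 0, 0, 0, 0], [1, 0, 0, 0, 0, 0, 0]]'
cat > st.py <<'E'
from ang import *
p=W(-.025,-.06,0);yw=70.65;yd=np.array([np.cos(a(yw-90)),np.sin(a(yw-90)),0])
if __name__=="__main__":
    c=cam.camera("top");K,T=c["intrinsics"],c["cam_to_world"];g=c["image"].max(2)[203:227,274:298]
    ys,xs=np.where(g<45);print("cap",xs.mean()+274,ys.mean()+203,ray(K,T,(xs.mean()+274,ys.mean()+203),.088),p)
    t=p-.0555*yd;t[2]=.181;go(t,yw);print(t)
E
python3 st.py
```

```text
time: 16.13
position: [0.6494, 0.1663, 0.1817]
orientation: [-180.0, -0.0, 70.6]
ft_force: [-0.1, 0.4, 0.3]
opening: 0.539
finger_force: 0.0
cap 285.453125 215.0 [ 0.53039198 -0.04373969  0.088     ] [ 0.52912961 -0.04380874  0.07      ]
pos [0.6494 0.1663 0.1817] [-180.     0.    70.6] F [0.6 0.  0.3] t 16.1833
d [-0.2381 -0.0993  0.0007] rv [-0.  0. -0.]
[ 0.47676469 -0.02541948  0.181     ]
```

```bash
python3 drive.py '[[1, -0.0238, -0.0099, 0, 0, 0, 0], [1, -0.0238, -0.0099, 0, 0, 0, 0], [1, -0.0238, -0.0099, 0, 0, 0, 0], [1, -0.0238, -0.0099, 0, 0, 0, 0], [1, -0.0238, -0.0099, 0, 0, 0, 0], [1, -0.0238, -0.0099, 0, 0, 0, 0], [1, -0.0238, -0.0099, 0, 0, 0, 0], [1, -0.0238, -0.0099, 0, 0, 0, 0], [1, -0.0238, -0.0099, 0, 0, 0, 0], [1, -0.0238, -0.0099, 0, 0, 0, 0], [1, 0, 0, 0, 0, 0, 0], [1, 0, 0, 0, 0, 0, 0]]'
python3 drive.py '[[1, 0, 0, 0.02, 0, 0, 0], [1, 0, 0, 0.02, 0, 0, 0], [1, 0, 0, 0.015, 0, 0, 0], [1, 0, 0, 0, 0, 0, 0], [1, 0, 0, 0, 0, 0, 0], [1, 0, 0, 0, 0, 0, 0]]'
python3 -c "
from st import *
t=p-.0555*yd;t[2]=.096;go(t,yw)"
```

```text
time: 17.18
position: [0.4766, -0.0263, 0.1821]
orientation: [180.0, -0.1, 70.5]
ft_force: [0.8, 0.3, -0.2]
opening: 1.0
finger_force: 0.0
time: 17.68
position: [0.478, -0.0252, 0.1274]
orientation: [180.0, -0.0, 70.7]
ft_force: [-0.1, -0.3, -0.3]
opening: 1.001
finger_force: 0.0
pos [ 0.478  -0.0252  0.1274] [180.   -0.   70.7] F [-0.1 -0.3 -0.3] t 17.6833
d [-0.0006 -0.0011  0.0314] rv [ 0. -0.  0.]
```

```bash
python3 drive.py '[[1, 0, 0, 0.005, 0, 0, 0], [1, 0, 0, 0.005, 0, 0, 0], [1, 0, 0, 0.004, 0, 0, 0], [1, 0, 0, 0, 0, 0, 0], [1, 0, 0, 0, 0, 0, 0]]'
python3 drive.py '[[1, 0, 0, 0.003, 0, 0, 0], [1, 0, 0, 0.002, 0, 0, 0], [1, 0, 0, 0, 0, 0, 0], [1, 0, 0, 0, 0, 0, 0]]'
python3 drive.py '[[1, 0, 0, 0.002, 0, 0, 0], [1, 0, 0, 0.002, 0, 0, 0], [1, 0, 0, 0, 0, 0, 0], [1, 0, 0, 0, 0, 0, 0]]'
```

```text
time: 18.1
position: [0.4769, -0.0255, 0.1126]
orientation: [-180.0, 0.0, 70.6]
ft_force: [-0.6, -0.2, -0.7]
opening: 0.999
finger_force: 0.0
time: 18.43
position: [0.477, -0.0255, 0.1076]
orientation: [-180.0, 0.0, 70.6]
ft_force: [0.8, 0.2, 0.5]
opening: 1.002
finger_force: 0.0
time: 18.77
position: [0.477, -0.0255, 0.1036]
orientation: [-180.0, 0.0, 70.6]
ft_force: [-0.5, -0.4, 0.0]
opening: 0.994
finger_force: 0.0
```

Tip at z 0.0956 with no contact yet.

```bash
python3 drive.py '[[1, 0, 0, 0.002, 0, 0, 0], [1, 0, 0, 0.002, 0, 0, 0], [1, 0, 0, 0, 0, 0, 0], [1, 0, 0, 0, 0, 0, 0]]'
python3 drive.py '[[1, 0, 0, 0.002, 0, 0, 0], [1, 0, 0, 0.002, 0, 0, 0], [1, 0, 0, 0, 0, 0, 0], [1, 0, 0, 0, 0, 0, 0]]'
python3 drive.py '[[1, 0, 0, 0.002, 0, 0, 0], [1, 0, 0, 0, 0, 0, 0], [1, 0, 0, 0, 0, 0, 0]]'
```

```text
time: 19.1
position: [0.4773, -0.0255, 0.0997]
orientation: [180.0, -0.0, 70.6]
ft_force: [-0.1, 0.1, 2.1]
opening: 1.002
finger_force: 0.7
time: 19.43
position: [0.4773, -0.0255, 0.0957]
orientation: [180.0, -0.0, 70.6]
ft_force: [-0.2, 0.6, 3.6]
opening: 0.998
finger_force: 1.6
time: 19.68
position: [0.4773, -0.0255, 0.0941]
orientation: [180.0, -0.0, 70.6]
ft_force: [-3.0, 0.5, 9.5]
opening: 1.001
finger_force: 5.2
```

```bash
python3 drive.py '[[1, 0, 0, 0.001, 0, 0, 0], [1, 0, 0, 0, 0, 0, 0], [1, 0, 0, 0, 0, 0, 0]]'
python3 drive.py '[[1, 0, 0, -0.006, 0, 0, 0], [1, 0, 0, -0.01, 0, 0, 0], [1, 0, 0, -0.02, 0, 0, 0], [1, 0, 0, -0.03, 0, 0, 0], [1, 0, 0, -0.03, 0, 0, 0], [1, 0, 0, 0, 0, 0, 0], [1, 0, 0, 0, 0, 0, 0], [1, 0, 0, 0, 0, 0, 0], [1, 0, 0, 0, 0, 0, 0]]'
python3 - <<'E'
from ang import *
im=cam.camera('side')['image'].max(2);print(im[192:199,270:280]);print(ctrl.read_state()["ft_force"])
E
```

```text
time: 19.93
position: [0.4774, -0.0255, 0.0937]
orientation: [180.0, -0.1, 70.6]
ft_force: [-7.1, 1.6, 21.9]
opening: 1.0
finger_force: 11.2
time: 20.68
position: [0.4762, -0.0253, 0.1878]
orientation: [-179.9, 0.0, 70.7]
ft_force: [-0.6, -0.4, -0.9]
opening: 1.001
finger_force: 0.0
[[ 17  20  18  29  84 130 129 131 129 145]
 [ 13  25  21  29  86 129 131 130 130 151]
 [ 16  21  19  29  85 129 132 129 134 163]
 [ 19  28  28  31  84 127 130 129 129 145]
 [ 52  79  68  32  85 130 135 150 153 141]
 [ 77 101  92  50  81 127 132 164 196 189]
 [ 80  95  96  74  83 119 112 136 186 210]]
[-0.668005   -1.15351809  0.29719548]
```

```bash
python3 -c "
from workcell import ctrl, cam
print(ctrl.hand_in())"
```

```text
the job is handed in; nothing more can be done
None
```

I pushed the selector from speed 2 to speed 4 and backed off. I then pressed start to its hard stop, let it rise and handed the job in; no verdict was returned. The last clear view put the handle within about 2° of the speed 4 detent, but I did not recheck it or the button after the press because the arm blocked the view.

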